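Swing the inspection camera over the specimen

ROBOT

A 6-joint arm with a two-finger parallel gripper is mounted at the origin on the work surface. World frame = base frame: x ahead of the robot, y to its left, z up, the work surface at z = 0. Lengths are in mm, angles in degrees, forces in N, time in s.
With the tool pointing down it reaches from about 325 to 925 mm from the base axis. Payload 3.1 kg.
Tool frame: the origin (TCP) lies at the very end of the fingers, on their centre line; the grasp point (between the pads) lies grasp_offset behind it (grasp_offset is the distance from the TCP to the grasp point, in mm); z points along the fingers, y is the line along which they close (so a half turn about z gives the same grasp; the last joint's range is limited). The gripper opens to 85 mm and grips with 20 to 120 N. Pads are 22 mm wide; open, the fingers measure 114 mm over their backs; the gripper's body (76 mm by 85 mm) begins 54 mm behind the grasp point. The pads swing forward as they close: fully open they stand 13 mm farther back than shut.
Start: joints at [-72.319, 12.427, 92.441, -0, 75.132, -6.429], TCP at [255.328, -570.479, 231.3] pointing down, gripper open.
Joint ranges: [-157.48, 157.48], [-44.54, 120.13], [17.64, 146.25], [-64.5, 244.5], [7.68, 150.69], [-147.95, 147.95]. Speed limits (degrees/s): [159.86, 159.86, 180, 180, 180, 180].

INTERFACE

Orientations are given as [roll, pitch, yaw] about the fixed x, y, z axes, in that order (R = Rz(yaw) Ry(pitch) Rx(roll)).
In Python, from station import * gives the robot as it stands. Calls block until the motion is done:
- goto(position, orientation): joint-space move of the TCP to a pose.
- move_l(position, attitude=None, speed=150): straight line of the TCP; attitude=None keeps the orientation; speed is the mean speed in mm/s.
- move_j(angles): joint-space move.
- grip(opening, squeeze=None): finger opening in mm; squeeze is the grip in N (None keeps the last); returns when the fingers have stopped.
- wait(seconds).
- solve_ik(position, orientation): joint angles nearest the present ones, or None.
- get_obs(): the state.
- get_image(name): name is "scene" or "side" or "wrist"; returns the picture (384x512x3 uint8, red, green, blue); there is no depth.
- get_calibration(name): a dict with "fx", "fy", "cx", "cy" (pixels), "R" (3x3) and "t" (3): a world point X has camera coordinates R X + t; the wrist camera has in their place "mount" (4x4, takes a point from camera to tool coordinates, whose origin is the TCP and whose axes are the flange's). Camera axes: x right, y down, z forward; pixel columns grow to the right and rows downward; lengths in mm; the calibration is good to about 2 mm. A picture is of the moment at which its call begins: read the wrist's pose just before it. get_calibration takes no time and is no camera call.
A pose or a line that the arm cannot do raises Unreachable and nothing moves.
- sign_off(): hands the job in; it is judged then, once.
Trained networks look in the newest picture that a camera, given by its name, has taken for a name from the list of things; names that differ only in an ending like _2 or _b are one class to them, and where a whole thing is asked for, a point or a joint stands for the part that bears it (a point fixed in the world has none). Each returns a list of dicts, best first, with "score" (0 to 1); they miss things now and then, are a little off and sometimes report something else, mostly with a low value. They report only what shows in the picture. A call takes as long as a camera call. They do not tell look-alikes from the thing itself.
- spot_in(name, camera): "extent" ([centre column, centre row, width, height] in pixels, round what is visible of it).
- regions_of(name, camera): "region" (384x512 bool, what is visible of it) and "extent" ([centre column, centre row, width, height] in pixels, round what is visible of it).
The state is a dict: "t": time; "joint_pos": joint angles; "qvel": joint speeds; "effort": joint torques, N m; "tcp_pos": TCP position; "ee_rot": TCP orientation; "wrist_force": force on the tool from outside, world axes, zero at the start; "moment": the same for the moment, N m; "grip_width": finger opening in mm; "grip_force": force on a finger pad.
Only numpy, scipy, OpenCV 4.12 (cv2) and the standard library are available. Lean on these libraries where they do the work, as an engineer would, in place of code of your own. Each camera call takes 0.05 s, during which the arm holds its last target. There are 200 camera calls.

TASK

Swing the heavy inspection camera on its free-running boom from where it is parked until its lens is centred above the specimen on the little stage, let go, and see that it stays there at rest for a good three seconds with nothing touching it. Push it gently, only on the two sprung rubber side pads: do not touch the camera housing or its beam, do not knock the pads, do not whirl it round, and never let the boom run into either end stop. Leave the stand, the stage and the other things on the bench where they are.

Things in the scene. Friction and masses are not known exactly. Their poses are not given: they have to be found in the camera images.
- stand: Camera stand, fixed to the bench: grey base plate 170 x 170 x 18 mm with an upright steel column 40 mm thick and 280 mm tall. The boom and camera on it together nominally weigh 4.2 kg, 0.3 kg m2 about the hinge (may be 30 % more or less). Origin: on the column's axis (the boom's vertical hinge axis) at the bench surface. Its x axis points away from the robot, y to the left, at yaw 0.
- boom (a joint): Angle of the boom about the column, rad. At 0 it points along the stand's -x axis, towards the robot; positive values carry the camera to the stand's +y side: the lens lies at stand-frame (-0.28 cos q, 0.28 sin q). Parked at about -0.9 to -0.6; end stops at -1.15 and 0.68. Bearing: damping 0.025 N m s/rad, friction 0.0006 N m, no spring; it coasts (time constant about 12 s).
- lens (a point): Centre of the lens's lower face, 104 mm above the bench, 280 mm from the hinge axis. White housing 100 mm (along the boom) x 110 mm, heights 132 to 204 mm, with a black lid 110 x 136 mm up to 210 mm and a black cap (60 mm across) in its middle up to 224 mm. A white beam 45 mm wide joins it to the column.
- pad_right (a point): Point at height 185 mm in the middle of the outer face of the right-hand rubber push pad (stand's -y side when the boom is at 0), 85 mm beside the lens axis: flat upright face 110 mm long along the boom, heights 141 to 203 mm. Pushing here swings the boom to larger angles. 170 mm over both pads: too wide to grasp. Each pad is 15 mm thick and sprung: 200 N/m, 14 mm of travel, hardly damped.
- pad_left (a point): The same on the left-hand push pad, 85 mm on the other side of the lens axis. Pushing here slows the swing or moves the boom to smaller angles. On either pad the boom bounces back from a finger held still, nearly as fast as it came.
- specimen (a point): Top centre of the specimen: an amber resin puck 40 mm across, 54 mm above the bench, on a square aluminium stage 90 x 90 x 22 mm that is fixed to the bench under the lens's path (272 mm ahead of the column, up to 95 mm to either side).
- jar: Jar 68 mm across, 110 mm tall, loose. Origin under its centre.
- brush_pot: White pot 80 mm across, 100 mm tall, with brushes up to 220 mm, loose. Origin under its centre.
- tray: Blue open tray 160 x 220 x 35 mm, loose. Origin under its centre.
- puck_a: Loose amber resin puck 40 mm across, 22 mm tall, on the bench at the right. Origin under its centre.
- puck_b: Another such puck, lying to the left of the stage.
- mouse: Black computer mouse 105 x 60 x 31 mm, loose. Origin under its centre.
- loupe_brush: Small brush 150 mm long, lying loose at the right front. Origin under its centre.
Not all that is in view belongs to the job. Of the things that look like the part that bears specimen, the largest one is meant.

How it is judged:
By the outcome, as a careful person would: the job done as asked, in the order asked, and still so for the second after the job is handed in, with the robot touching nothing.
It also fails if it takes over 48 s, if anything falls off the work surface, if the arm or the gripper's body presses on something with over 40 N, if the wrist force passes 120 N, or if a joint passes its speed limit or range.

## Working session

There is one attempt and no reset: what is moved stays moved. The work goes in short steps, each a Python script; the robot and the scene stay as the last script left them, time stands still between calls to the robot, and variables do not carry over. Pictures are saved under pics/ and viewed, at most 10 in all, crops included, and the job is handed in when it is done.

```bash
mkdir -p pics; ls; python3 - <<'E'
from station import *
import cv2,numpy as np
for n in ("scene","side"):
    im=get_image(n); cv2.imwrite(f"pics/{n}0.png",im[:,:,::-1])
    c=get_calibration(n); print(n,{k:np.round(v,3).tolist() for k,v in c.items()}, (-np.array(c['R']).T@np.array(c['t'])).round())
    for k in ("stand","lens","pad_right","pad_left","specimen","boom"):
        try: print(k,[(round(d['score'],2),np.round(d['extent'],1).tolist()) for d in spot_in(k,n)])
        except Exception as e: print(k,repr(e))
o=get_obs(); print(o)
print(get_calibration("wrist"),grasp_offset if 'grasp_offset' in globals() else None)
E
```

```text
pics
scene {'fx': 358.799, 'fy': 358.799, 'cx': 254.457, 'cy': 186.899, 'R': [[0.374, 0.927, -0.013], [0.734, -0.305, -0.607], [-0.567, 0.218, -0.795]], 't': [-231.132, -281.769, 1422.248]} [1100. -181.  956.]
stand [(0.85, [217.1, 257.1, 190.1, 148.1])]
lens [(0.97, [204.7, 228.3, 152.9, 90.0]), (0.74, [213.5, 256.9, 192.0, 147.4])]
pad_right [(0.8, [149.5, 248.4, 45.0, 25.4])]
pad_left [(0.69, [177.4, 199.1, 40.9, 25.3])]
specimen [(0.92, [214.7, 211.4, 32.6, 29.1]), (0.91, [193.2, 255.6, 28.5, 28.1])]
boom [(0.56, [203.9, 229.4, 158.1, 85.9])]
side {'fx': 430.667, 'fy': 430.667, 'cx': 262.439, 'cy': 201.766, 'R': [[-0.998, -0.051, -0.021], [-0.008, 0.509, -0.861], [0.054, -0.859, -0.508]], 't': [521.128, 73.785, 1505.034]} [ 439. 1282.  840.]
stand [(0.78, [225.2, 182.4, 113.0, 92.8])]
lens [(0.59, [234.4, 161.6, 95.9, 57.8]), (0.21, [298.7, 175.3, 28.2, 5.8])]
pad_right []
pad_left [(0.92, [269.5, 156.9, 27.6, 23.8])]
specimen [(0.84, [279.5, 206.6, 23.8, 20.2]), (0.64, [248.8, 191.8, 14.5, 12.5]), (0.62, [298.7, 193.4, 17.4, 15.0])]
boom [(0.78, [235.1, 162.4, 97.0, 55.3])]
{'t'
[... 449 characters left out ...]
[ 1.79992946e+02, -3.15004343e-04,  2.41094015e+01]), 'wrist_force': array([-1.58723521, -0.5333025 , -0.00978128]), 'moment': array([-0.01649602,  0.06290817, -0.01345895]), 'grip_force': 0.0, 'grip_width': 84.98019205351468}
{'fx': 275.97732359115247, 'fy': 275.97732359115247, 'cx': 256.5741372108073, 'cy': 188.75928647490926, 'mount': array([[ 8.29951109e-04, -9.61705671e-01, -2.74083043e-01,
         6.99079478e+01],
       [ 9.99999331e-01,  1.01905079e-03, -5.47558040e-04,
         1.84729878e-01],
       [ 8.05894215e-04, -2.74082405e-01,  9.61705873e-01,
        -1.42697507e+02],
       [ 0.00000000e+00,  0.00000000e+00,  0.00000000e+00,
         1.00000000e+00]])} 18.700000000000003
```

```bash
python3 - <<'E'
import cv2
a=cv2.imread("pics/scene0.png");b=cv2.imread("pics/side0.png")
cv2.imwrite("pics/s1.png",cv2.resize(a[110:340,80:380],None,fx=2.6,fy=2.6,interpolation=cv2.INTER_CUBIC))
cv2.imwrite("pics/s2.png",cv2.resize(b[90:300,130:400],None,fx=2.8,fy=2.8,interpolation=cv2.INTER_CUBIC))
E
```

```text
(no output)
```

View pics/s1.png

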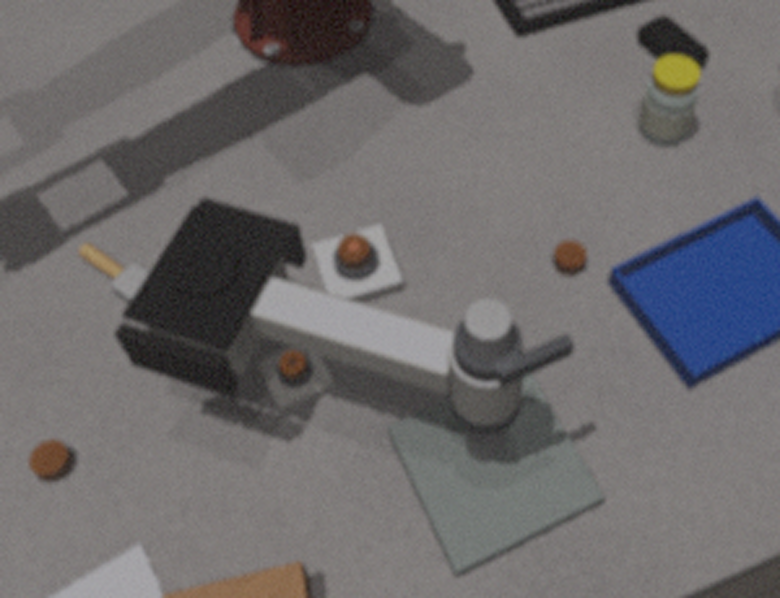

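View pics/s2.png

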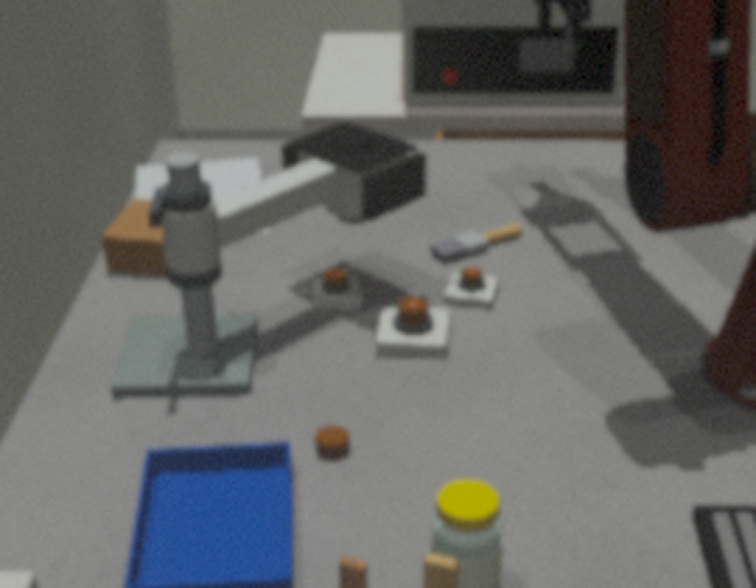

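The scene crop shows the parked camera over at the right. There are three puck-bearing stages, and the largest is at scene px ≈(216,206) and side px ≈(277,203). The stand's plate corners are visible in both views. Next I fit the poses by silhouette.

```bash
cat > h.py <<'E'
from station import *
import numpy as np, cv2
from scipy.optimize import least_squares, minimize
C={n:get_calibration(n) for n in ("scene","side")}
for c in C.values():
    c['R']=np.array(c['R']); c['t']=np.array(c['t'])
def proj(n,X):
    c=C[n]; p=np.atleast_2d(X)@c['R'].T+c['t']
    return np.c_[c['cx']+c['fx']*p[:,0]/p[:,2], c['cy']+c['fy']*p[:,1]/p[:,2]]
def ray(n,u,z):
    c=C[n]; d=c['R'].T@np.array([(u[0]-c['cx'])/c['fx'],(u[1]-c['cy'])/c['fy'],1]); o=-c['R'].T@c['t']
    return (o+d*(z-o[2])/d[2])[:2]
def box(x0,x1,y0,y1,z0,z1): return np.array([[x,y,z] for x in(x0,x1) for y in(y0,y1) for z in(z0,z1)],float)
def cyl(r,z0,z1,x=0): return np.array([[x+r*np.cos(a),r*np.sin(a),z] for a in np.linspace(0,2*np.pi,24,0) for z in(z0,z1)])
def hull(im,uv,S=4): cv2.fillConvexPoly(im,cv2.convexHull(np.round((uv*S)*16).astype(np.int32)),1.0,cv2.LINE_8,4)
def sil(n,parts,S=4):
    im=np.zeros((384*S,512*S),np.float32)
    for P in parts: hull(im,proj(n,P)+0.5,S)
    return cv2.resize(im,(512,384),interpolation=cv2.INTER_AREA)
# boom frame: x = from hinge to lens
BL=[box(225,335,-68,68,204,210), cyl(30,210,224,280)]
PD=[box(225,335,70,85,141,203),box(225,335,-85,-70,141,203)]
HS=[box(230,330,-55,55,132,204)]
def place(P,h,a): # a: world heading of boom
    c,s=np.cos(a),np.sin(a); Q=P.copy(); Q[:,0]=h[0]+c*P[:,0]-s*P[:,1]; Q[:,1]=h[1]+s*P[:,0]+c*P[:,1]; return Q
E
python3 - <<'E'
from h import *
import pickle
D={}
for n in C:
    D[n]=get_image(n); 
    for k in ("lens","specimen","stand"):
        r=regions_of(k,n); D[n,k]=r; print(n,k,[(round(d['score'],2),np.round(d['extent'],1).tolist(),int(d['region'].sum())) for d in r])
        for d in r:
            if k=="specimen":
                v,u=np.nonzero(d['region']); print('   at z43',ray(n,(u.mean(),v.mean()),43).round(1),' z30',ray(n,(u.mean(),v.mean()),30).round(1))
pickle.dump(D,open("d.pkl","wb"))
cs={"scene":np.array([[390,425],[455,572],[603,497]])/2.6+[80,110]-.5,"side":np.array([[115,388],[138,318],[256,316],[252,385]])/2.8+[130,90]-.5}
for n in cs: print(n,[ray(n,p,18).round(1).tolist() for p in cs[n]])
for p in ((313,240),(380,226),(402,283),(345,303)): print(ray("scene",np.array(p)/2.6+[80,110]-.5,22).round())
E
```

```text
scene lens [(0.57, [203.6, 228.8, 157.1, 85.5], 5417)]
scene specimen [(0.94, [194.2, 254.0, 24.7, 28.0], 453), (0.91, [215.8, 211.4, 34.3, 29.4], 747), (0.35, [216.4, 257.4, 185.5, 143.9], 9622)]
   at z43 [ 604.3 -178.4]  z30 [ 597.2 -178.4]
   at z43 [491.6 -69.7]  z30 [482.9 -68.1]
   at z43 [633.1 -99.5]  z30 [626.5 -98.4]
scene stand [(0.8, [215.6, 254.6, 183.4, 145.8], 9604)]
side lens [(0.57, [234.3, 160.1, 93.0, 61.9], 2340)]
side specimen [(0.88, [278.2, 207.8, 29.7, 20.3], 484), (0.72, [249.5, 192.3, 15.3, 14.7], 204), (0.51, [298.3, 194.7, 19.2, 18.6], 223)]
   at z43 [470.2 -25.4]  z30 [470.7 -46.8]
   at z43 [ 575.3 -126.1]  z30 [ 577.6 -149.1]
   at z43 [ 396.2 -130.8]  z30 [ 395.5 -153.9]
side stand [(0.72, [224.5, 182.1, 113.3, 95.8], 4345)]
scene [[683.2, -101.2], [850.4, -93.6], [838.9, 73.3]]
side [[833.1, 75.4], [841.5, -92.1], [682.9, -99.8], [665.6, 65.6]]
[ 422. -108.]
[433. -25.]
[522. -29.]
[522. -99.]
```

```bash
python3 - <<'E'
from h import *
import pickle
D=pickle.load(open("d.pkl","rb"))
f=lambda n,p,s,o,z: ray(n,np.array(p)/s+o-.5,z).round(1)
print('col side left/right base edges',f("side",(181,366),2.8,[130,90],18),f("side",(217,366),2.8,[130,90],18),'top',f("side",(184,158),2.8,[130,90],280))
print('col scene top',f("scene",(487,316),2.6,[80,110],280), f("scene",(487,316),2.6,[80,110],300))
for n in C:
    g=cv2.cvtColor(D[n],cv2.COLOR_RGB2GRAY); m=D[n,"lens"][0]['region']; print(n,np.percentile(g[m],[5,20,40,60,80,95]), g.mean())
# silhouette fit of whole boom (beam incl.) : dark pixels vs lid+cap+pads minus housing order
def dark(n):
    g=cv2.GaussianBlur(cv2.cvtColor(D[n],cv2.COLOR_RGB2GRAY),(3,3),0).astype(np.float32)
    return g
for n in C:
    m=cv2.resize(dark(n)[130:290,110:300] if n=="scene" else dark(n)[110:210,160:320],None,fx=4,fy=4,interpolation=cv2.INTER_CUBIC)
    cv2.imwrite(f"pics/g_{n}.png",np.clip(m*1.8,0,255))
E
```

```text
col side left/right base edges [761.1  24.7] [715.5  23.9] top [739.5 -22.4]
col scene top [739.1 -16.3] [749.8 -21.2]
scene [ 33.  38.  44.  80. 154. 162.] 103.34497578938802
side [ 40.  48.  77.  87.  95. 179.] 99.28546142578125[ WARN:0@0.132] global loadsave.cpp:1063 imwrite_ Unsupported depth image for selected encoder is fallbacked to CV_8U.
```

View pics/g_scene.png

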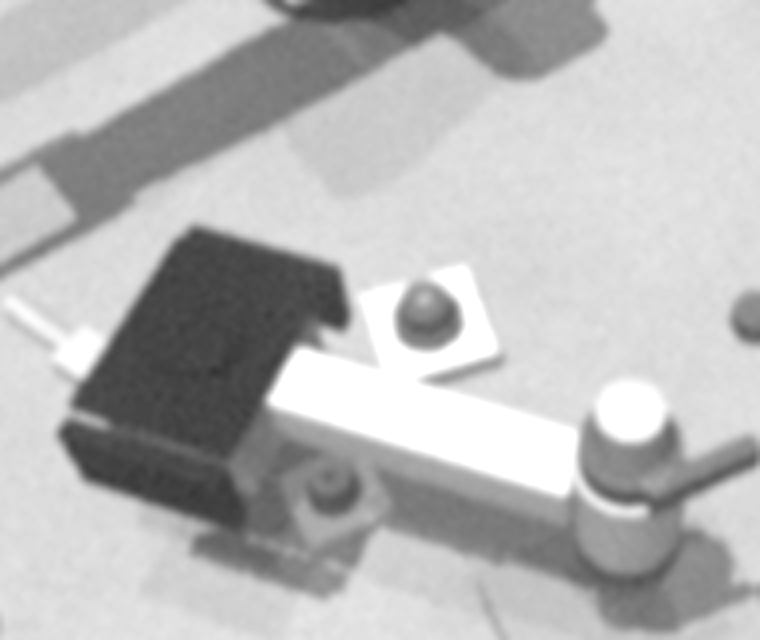

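View pics/g_side.png

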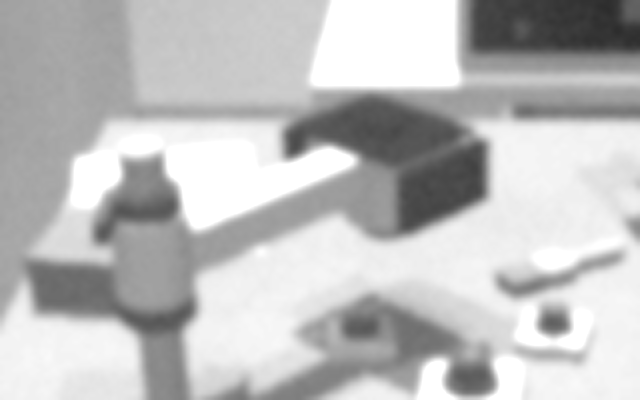

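The lid and pads stand out clearly as dark shapes: scene px ≈(125–197, 187–262) and side px ≈(230–282, 133–168). I'll fit the boom angle to these dark silhouettes, and the stage and plate likewise.

```bash
cat >> h.py <<'E'
def model(n,h,a,S=4):
    "dark-part alpha image of the boom"
    im=np.zeros((384*S,512*S),np.float32); c=C[n]
    parts=[(P,1.0) for P in PD]+[(HS[0],0.0)]
    parts=[(place(P,h,a),v) for P,v in parts]
    parts.sort(key=lambda q:-(q[0].mean(0)@c['R'][2]))
    parts+=[(place(P,h,a),1.0) for P in BL]
    for P,v in parts: cv2.fillConvexPoly(im,cv2.convexHull(np.round((proj(n,P)+.5)*S).astype(np.int32)),v)
    return cv2.resize(im,(512,384),interpolation=cv2.INTER_AREA)
def alpha(n,im,lo=45,hi=90):
    g=cv2.cvtColor(im,cv2.COLOR_RGB2GRAY).astype(np.float32); g=cv2.GaussianBlur(g,(0,0),.7)
    return np.clip((hi-g)/(hi-lo),0,1)
def cost(n,A,h,a):
    M=cv2.GaussianBlur(model(n,h,a),(0,0),.7); w=cv2.dilate((M>.02).astype(np.uint8),np.ones((13,13)))>0
    return float(((M-A)[w]**2).sum()), M
E
python3 - <<'E'
from h import *
import pickle
D=pickle.load(open("d.pkl","rb"))
A={"scene":alpha("scene",D["scene"],42,66),"side":alpha("side",D["side"],45,75)}
best=None
f=lambda p,ns=("scene","side"): sum(cost(n,A[n],p[:2],p[2])[0] for n in ns)
for ns in (("scene","side"),("scene",),("side",)):
    r=min((minimize(lambda p:f(p,ns),[740,-16,np.pi+q],method="Nelder-Mead",options=dict(initial_simplex=[[740,-16,np.pi+q],[748,-16,np.pi+q],[740,-8,np.pi+q],[740,-16,np.pi+q+.06]],xatol=.05)) for q in (.6,.75,.9)),key=lambda r:r.fun)
    p=r.x; print(ns,p.round(3),r.fun,'lens',(p[:2]+280*np.array([np.cos(p[2]),np.sin(p[2])])).round(1))
    if len(ns)==2:
        o=[]
        for n in ns:
            M=model(n,p[:2],p[2]); im=D[n].copy(); cs,_=cv2.findContours((M>.5).astype(np.uint8),0,1)
            sl=(slice(160,290),slice(110,280)) if n=="scene" else (slice(110,240),slice(200,370))
            im=cv2.resize(im[sl],None,fx=4,fy=4); cv2.drawContours(im,[((c-[sl[1].start,sl[0].start])*4+2) for c in cs],-1,(255,0,0),1); o.append(im)
        cv2.imwrite("pics/ov.png",cv2.resize(np.hstack(o),None,fx=.58,fy=.58)[:,:,::-1])
# stage: bright square 90x90 top z22
for n,lo,sl in (("scene",(203,195,232,226),None),):
    pass
def stg(p): # x,y,yaw
    e=0
    for n in C:
        g=cv2.cvtColor(D[n],cv2.COLOR_RGB2GRAY).astype(np.float32)/255
        M=sil(n,[place(box(-45,45,-45,45,21,22),p[:2],p[2])])
        K=sil(n,[place(cyl(29,22,54),p[:2],0)]); K=cv2.dilate(K,np.ones((3,3)))
        w=(cv2.dilate((M>.02).astype(np.uint8),np.ones((7,7)))>0)&(K<.02); ex=M[w]-M[w].mean(); gg=g[w]-g[w].mean()
        e-= (ex*gg).sum()/np.sqrt((ex**2).sum()*(gg**2).sum())
    return e
r=min((minimize(stg,[470,y,t],method="Nelder-Mead",options=dict(initial_simplex=[[470,y,t],[482,y,t],[470,y+12,t],[470,y,t+.15]])) for y in(-75,-60,-50) for t in (-.1,.1)),key=lambda r:r.fun)
print('stage',r.x.round(3),r.fun)
E
```

```text
('scene', 'side') [738.065 -10.672   4.019] 426.77978515625 lens [ 559.1 -226. ]
('scene',) [745.367 -16.35    3.981] 248.82550048828125 lens [ 558.3 -224.7]
('side',) [738.306 -19.928   4.018] 147.97003173828125 lens [ 559.2 -235.2]
stage [ 4.70036e+02 -6.96340e+01 -8.00000e-02] -1.5242905616760254
```

View pics/ov.png

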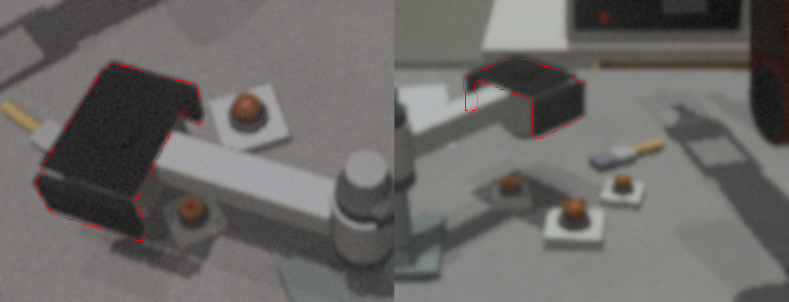

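```bash
python3 - <<'E'
import re
s=open("h.py").read()
s=s.replace("[(HS[0],0.0)]","[(HS[0],0.0),(BM,0.0)]").replace("HS=[","BM=box(20,230,-22.5,22.5,158,200)\nHS=[").replace("-(q[0].mean(0)@c['R'][2])","-(q[0][:,:].mean(0)@c['R'][2])")
s+='''
TH={"scene":(42,66),"side":(45,75)}
def fit(ims,h,a0,free=False,ns=None):
    "heading from images {cam:im}; free: also the hinge"
    A={n:alpha(n,im,*TH[n]) for n,im in ims.items()}
    if free:
        s=np.array([*h,a0]); sx=np.vstack([s,s+[7,0,0],s+[0,7,0],s+[0,0,.04]])
        return minimize(lambda p:sum(cost(n,A[n],p[:2],p[2])[0] for n in A),s,method="Nelder-Mead",options=dict(initial_simplex=sx,xatol=.02)).x
    g=a0+np.arange(-.4,.41,.04); c=[sum(cost(n,A[n],h,a)[0] for n in A) for a in g]; a=g[int(np.argmin(c))]
    g=a+np.arange(-.05,.0501,.005); c=np.array([sum(cost(n,A[n],h,x)[0] for n in A) for x in g]); i=int(np.argmin(c)); k=slice(max(i-4,0),i+5)
    q=np.polyfit(g[k],c[k],2); return -q[1]/2/q[0]
'''
open("h.py","w").write(s)
E
cat > run1.py <<'E'
from h import *
import pickle
D=pickle.load(open("d.pkl","rb"))
I={n:D[n] for n in C}
for k in (I,{"scene":I["scene"]},{"side":I["side"]}):
    p=fit(k,(740,-16),4.0,True); print(list(k),p.round(3),(p[:2]+280*np.array([np.cos(p[2]),np.sin(p[2])])).round(1),'fixed hinge',round(fit(k,(740,-16),4.0),4))
def stg(p,ns):
    e=0
    for n in ns:
        g=cv2.cvtColor(D[n],cv2.COLOR_RGB2GRAY).astype(np.float32)/255
        M=sil(n,[place(box(-45,45,-45,45,21,22),p[:2],p[2])])
        K=cv2.dilate(sil(n,[place(cyl(29,22,54),p[:2],0)]),np.ones((3,3)))
        w=(cv2.dilate((M>.02).astype(np.uint8),np.ones((7,7)))>0)&(K<.02); e-=np.corrcoef(M[w],g[w])[0,1]
    return e
for ns in (("scene","side"),("scene",),("side",)):
    r=min((minimize(lambda p:stg(p,ns),[472,y,t],method="Nelder-Mead",options=dict(initial_simplex=[[472,y,t],[484,y,t],[472,y+12,t],[472,y,t+.2]])) for y in(-75,-60) for t in (-.2,0)),key=lambda r:r.fun)
    print(ns,'stage',r.x.round(3),r.fun)
# puck: orange pixels
for n in C:
    hsv=cv2.cvtColor(D[n],cv2.COLOR_RGB2HSV); u0=proj(n,[470,-65,43])[0]
    v,u=np.nonzero((hsv[...,1]>110)&((hsv[...,0]<20)|(hsv[...,0]>170))); k=np.hypot(u-u0[0],v-u0[1])<14
    print(n,'puck',k.sum(),ray(n,(u[k].mean(),v[k].mean()),46).round(1),ray(n,(u[k].mean(),v[k].mean()),43).round(1))
E
python3 run1.py
```

```text
['scene', 'side'] [739.82  -13.026   4.004] [ 557.7 -225.7] fixed hinge 3.9979
['scene'] [745.673 -15.501   3.983] [ 559.1 -224.3] fixed hinge 3.9958
['side'] [735.11  -16.889   4.03 ] [ 558.6 -234.2] fixed hinge 4.0115
('scene', 'side') stage [ 4.70045e+02 -6.94880e+01 -7.40000e-02] -1.525866753050478
('scene',) stage [ 4.70417e+02 -6.86970e+01 -7.60000e-02] -0.7284204409890479
('side',) stage [ 4.7034e+02 -7.4516e+01 -8.6000e-02] -0.8329497279024718
scene puck 85 [471.5 -68.8] [469.5 -68.4]
side puck 47 [472.  -80.5] [472.1 -85.6]
```

```bash
cat > run2.py <<'E'
from h import *
H=np.array([741,-15.5]); a=3.997
u=np.array([np.cos(a),np.sin(a)]); nr=np.array([-u[1],u[0]]); L=H+280*u
yaw=np.degrees(np.arctan2(-nr[1],-nr[0])); 
P=L+nr*(85+11+12); Q=P-nr*36
print(L,P,Q,yaw)
R=[180,0,yaw]
for p in (P,Q):
    for z in (165,310): print(np.round(solve_ik([*p,z],R),1) if solve_ik([*p,z],R) is not None else None)
grip(0)
goto([*(P+nr*15),310],R)
move_l([*P,165],R,speed=200)
o=get_obs(); print(o['t'],o['tcp_pos'],o['wrist_force'])
I={n:get_image(n) for n in C}; print('heading',{n:round(fit({n:I[n]},H,a),4) for n in C})
cv2.imwrite("pics/pre.png",np.vstack([cv2.resize(I["scene"][150:280,100:300],None,fx=3,fy=2.2),cv2.resize(I["side"][90:190,180:380],None,fx=3,fy=2.8)])[:,:,::-1])
cv2.imwrite("pics/prew.png",get_image("wrist")[:,:,::-1])
E
python3 run2.py
```

```text
[ 557.34489661 -226.8546853 ] [ 638.86741808 -297.69308232] [ 611.69324425 -274.08028331] 139.01123071379004
[-30.7  25.1  83.6   0.   71.3 -79.7]
[-30.7  19.4  75.5   0.   85.1 -79.7]
[-30.1  21.1  88.9   0.   70.  -79.1]
[-30.1  15.1  80.9   0.   84.1 -79.1]
4.4917 [ 639.72931168 -298.61804412  166.67807189] [-0.74922667  0.63792862  0.2044608 ]
heading {'scene': np.float64(4.015), 'side': np.float64(4.0074)}
```

View pics/pre.png

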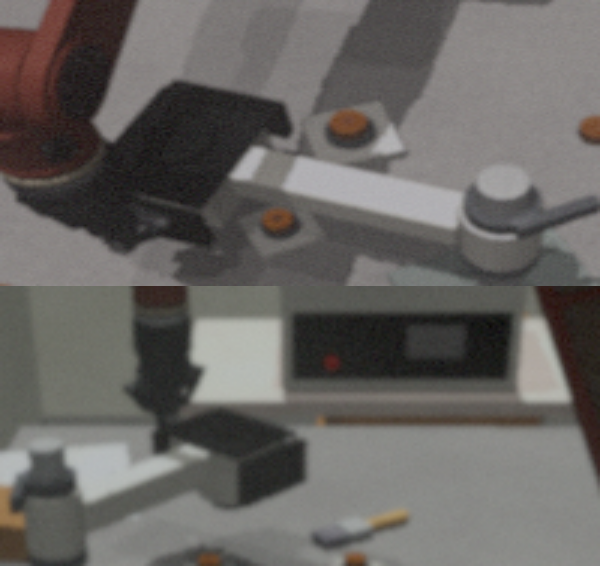

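The finger is beside the right-hand pad and clear of it: scene crop ≈(150,210), side crop ≈(160,435). The boom hasn't moved. Next comes the gentle push.

```bash
cat > run3.py <<'E'
from h import *
H=np.array([741,-15.5]); a=3.997
u=np.array([np.cos(a),np.sin(a)]); nr=np.array([-u[1],u[0]]); L=H+280*u
P=L+nr*(85+11+12); Q=P-nr*36
move_l([*Q,165],speed=12)
o=get_obs(); print(o['t'],o['tcp_pos'])
move_l([*(Q+nr*20),290],speed=250)
ts=[];hs=[]
for k in range(2):
    I={};t={}
    for n in C: t[n]=get_obs()['t']; I[n]=get_image(n)
    print([(n,round(t[n],3),round(fit({n:I[n]},H,3.8),4)) for n in C])
    wait(.15)
cv2.imwrite("pics/post.png",cv2.resize(I["scene"][130:330,80:340],None,fx=3,fy=3)[:,:,::-1])
E
python3 run3.py
```

```text
7.7917 [ 611.69278384 -274.10328541  164.98265306]
[('scene', 8.45, np.float64(3.6743)), ('side', 8.5, np.float64(3.6845))]
[('scene', 8.7, np.float64(3.6407)), ('side', 8.75, np.float64(3.6622))]
```

```bash
cat >> h.py <<'E'
def cost_right(n,A,h,a):
    M=cv2.GaussianBlur(model(n,h,a),(0,0),.7)
    w=cv2.dilate(sil(n,[place(box(205,355,15,105,136,215),h,a)],1),np.ones((5,5)))>.5
    return float(((M-A)[w]**2).sum())
def fit_right(n,im,h,a0,w=.2,c=cost_right):
    A=alpha(n,im,*TH[n]); g=a0+np.arange(-w,w+.001,.01); c_=[c(n,A,h,a) for a in g]; a=g[int(np.argmin(c_))]
    g=a+np.arange(-.03,.0301,.003); c_=np.array([c(n,A,h,x) for x in g]); i=int(np.argmin(c_)); k=slice(max(i-5,0),i+6)
    q=np.polyfit(g[k],c_[k],2); return -q[1]/2/q[0]
H=np.array([741,-15.5]); AT=3.337; W=0.28
def un(a): u=np.array([np.cos(a),np.sin(a)]); return u,np.array([-u[1],u[0]])
def lens(a): return H+280*un(a)[0]
def coast(th,om,t,J=.3):  # om = d(heading)/dt, negative towards target
    dt=.005
    for _ in range(int(round(t/dt))): om+=dt*(-.025*om-.0006*np.sign(om))/J; th+=dt*om
    return th,om
mj=lambda x:(lambda x:10*x**3-15*x**4+6*x**5)(np.clip(x,0,1))
def catch(th,om,aS,L,T,tw,J=.3,side=-1,tend=None):
    """finger on the left pad (side -1) initially just touching when heading==aS, moves L mm away from it in T after tw;
    returns final heading, rate, max compression"""
    dt=.002; cm=0
    for i in range(int((tend or tw+T+1)/dt)):
        t=i*dt; f=aS*280+side*L*mj((t-tw)/T); c=max(0,side*(th*280-f)); cm=max(cm,c)
        om+=dt*((-.025*om-.0006*np.sign(om)) - side*.2*c*.28)/J; th+=dt*om
    return th,om,cm
E
cat > run4.py <<'E'
from h import *
aS=3.372
u,nr=un(AT); yaw=np.degrees(np.arctan2(-nr[1],-nr[0])); R=[180,0,yaw]
u,_=un(aS); S=H+280*u+(-_)*96
print(S,yaw,[solve_ik([*S,z],R) is not None for z in(165,270)])
move_l([*(S-nr*12),270],R,speed=430)
move_l([*S,165],R,speed=280)
import pickle
out=[];I=[]
for k in range(4):
    t=get_obs()['t']; I.append((t,get_image("scene")))
    if k in(0,2): I.append((get_obs()['t'],get_image("side")))
o=get_obs(); print(o['t'],o['tcp_pos'])
for k,(t,im) in enumerate(I):
    n="side" if k in(1,4) else "scene"
    print(n,round(t,3),round(fit_right(n,im,H,3.47,.25),4),round(fit_right(n,im,H,3.47,.25,lambda *x:cost(*x)[0]),4))
pickle.dump(I,open("i4.pkl","wb"))
cv2.imwrite("pics/p4.png",np.hstack([cv2.resize(I[-1][1][130:330,80:340],None,fx=1.5,fy=1.5),cv2.resize(I[-2][1][90:290,160:420],None,fx=1.5,fy=1.5)])[:,:,::-1])
E
python3 run4.py
```

```text
[446.47551853  14.01829629] 101.19601623515572 [True, True]
10.975 [448.03077308  13.97755214 166.99996756]
scene 10.675 3.3953 3.4078
side 10.725 3.3497 3.4394
scene 10.775 3.3832 3.3953
scene 10.825 3.3764 3.3861
side 10.875 3.3453 3.4105
scene 10.925 3.3645 3.3759
```

View pics/p4.png

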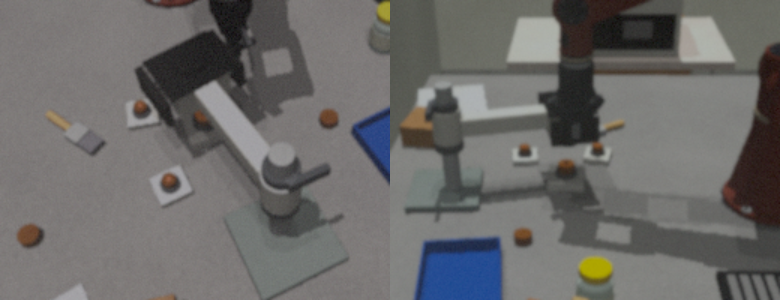

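```bash
cat > run5.py <<'E'
from h import *
om=-.124; sc=[(d,J) for d in (-.012,-.007,-.002,.003) for J in (.23,.3,.37)]
best=None
for T in (.8,1.,1.2,1.5,1.8,2.2,2.6):
    for L in np.arange(8,44,2):
        r=np.array([catch(3.372+d,om,3.372,L,T,0,J,tend=3) for d,J in sc])
        s=np.sqrt((r[:,1]**2).mean())
        if best is None or s<best[0]: best=(s,T,L,r)
s,T,L,r=best; print(s,T,L); print(r.round(4)[:,:].tolist())
_,nr=un(AT); S=H+280*un(3.372)[0]-un(3.372)[1]*96
if r[:,2].max()<13:
    E=S-nr*L; move_l([*E,165],speed=L/T)
    I=[]
    for k in range(3):
        t=get_obs()['t']; I.append((t,get_image("scene")))
        if k<2: wait(.3)
    o=get_obs(); print(o['t'],o['tcp_pos'])
    for t,im in I: print(round(t,3),round(fit_right("scene",im,H,3.33,.2),4),round(fit_right("scene",im,H,3.33,.2,lambda *x:cost(*x)[0]),4))
E
python3 run5.py
```

```text
0.027710436907955407 0.8 32
[[3.5175, 0.0457, 4.937], [3.4634, 0.0326, 5.1835], [3.4194, 0.0205, 5.3776], [3.4216, 0.0166, 3.899], [3.3759, 0.0046, 4.131], [3.349, 0.0, 4.3074], [3.3458, 0.0, 2.9954], [3.3031, -0.0133, 3.1839], [3.2697, -0.0245, 3.3226], [3.2543, 0.0057, 2.199], [3.2806, 0.0424, 2.3116], [3.3001, 0.0523, 2.4598]]
12.675 [440.24311009  45.41540296 164.9778169 ]
11.925 3.3489 3.3611
12.275 3.3481 3.3603
12.625 3.3474 3.3594
```

The boom has almost stopped, at heading ≈3.348 against a target of ≈3.337. I'll back off and measure it carefully.

```bash
cat >> h.py <<'E'
from scipy.spatial.transform import Rotation as Ro
def wristcal(o):
    c=get_calibration("wrist"); T=np.eye(4); T[:3,:3]=Ro.from_euler('xyz',o['ee_rot'],degrees=True).as_matrix(); T[:3,3]=o['tcp_pos']
    X=np.linalg.inv(T@np.array(c['mount'])); c['R'],c['t']=X[:3,:3],X[:3,3]; return c
def stg(p,ns,D,K=None):
    e=0
    for n in ns:
        g=cv2.cvtColor(D[n],cv2.COLOR_RGB2GRAY).astype(np.float32)/255
        M=sil(n,[place(box(-45,45,-45,45,21,22),p[:2],p[2])])
        K=cv2.dilate(sil(n,[place(cyl(29,22,54),p[:2],0)]),np.ones((3,3)))
        w=(cv2.dilate((M>.02).astype(np.uint8),np.ones((7,7)))>0)&(K<.02); e-=np.corrcoef(M[w],g[w])[0,1]
    return e
E
cat > run6.py <<'E'
from h import *
import pickle
o=get_obs(); p=o['tcp_pos']; yaw=o['ee_rot'][2]
_,nr=un(AT)
move_l([p[0],p[1]+5,260],speed=200)
move_l([440,170,300],speed=250)
wait(.1)
D={}
o=get_obs(); C["wrist"]=wristcal(o); D["o"]=o; D["wrist"]=get_image("wrist")
D["t"]=get_obs()['t']; D["scene"]=get_image("scene"); D["side"]=get_image("side"); 
pickle.dump(D,open("d6.pkl","wb"))
print(o['t'],o['tcp_pos'])
TH["wrist"]=(42,66)
full=lambda *x:cost(*x)[0]
for n in ("scene","side"): print(n,round(fit_right(n,D[n],H,3.34,.1),4),round(fit_right(n,D[n],H,3.34,.1,full),4))
w=D["wrist"].copy(); M=model("wrist",H,3.345); 
for im in (M,sil("wrist",[place(box(-45,45,-45,45,0,22),(470.4,-69),-.075)])):
    cs,_=cv2.findContours((im>.5).astype(np.uint8),0,1); cv2.drawContours(w,cs,-1,(255,0,0),1)
cv2.imwrite("pics/w6.png",np.hstack([w,D["wrist"]])[:,:,::-1][::1]); a=cv2.imread("pics/w6.png"); cv2.imwrite("pics/w6.png",cv2.resize(a,(800,300)))
E
python3 run6.py
```

```text
14.0583 [439.29072933 168.72089256 298.30698861]
scene 3.3462 3.3555
side 3.3361 3.381
```

View pics/w6.png

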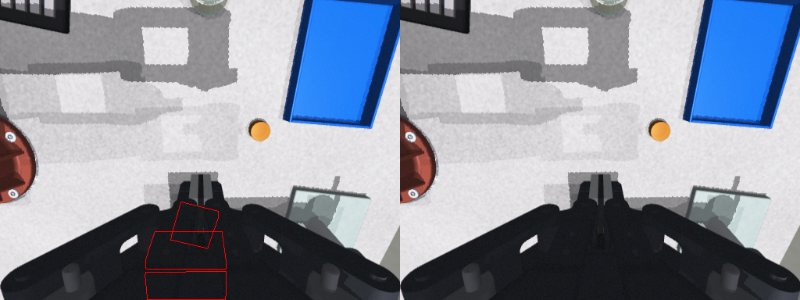

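The wrist camera was facing away from the boom. It showed puck_b, the tray and the plate, but neither the lens nor the specimen. I'll look from the right-hand side with the tool tilted, so the stage and camera are both in view.

```bash
cat > run7.py <<'E'
from h import *
import pickle
yaw=101.2; ph=np.radians(35); d=np.array([np.cos(np.radians(yaw)),np.sin(np.radians(yaw)),0]); z=np.array([0,0,1.])
tx=d*np.cos(ph)+z*np.sin(ph); tz=d*np.sin(ph)-z*np.cos(ph); ty=np.cross(tz,tx)
E=Ro.from_matrix(np.c_[tx,ty,tz]).as_euler('xyz',degrees=True)
cam=np.array([*(lens(AT)-d[:2]*320),385.]); p=cam-70*tx+142*tz
print(p,E,solve_ik(p,E))
goto([500,-330,340],[180,0,yaw])
goto(p,E); wait(.15)
D={}
o=get_obs(); D["o"]=o; C["wrist"]=wristcal(o); D["wrist"]=get_image("wrist"); D["t"]=get_obs()['t']; D["scene"]=get_image("scene"); D["side"]=get_image("side")
pickle.dump(D,open("d7.pkl","wb")); print(o['t'],o['tcp_pos'])
w=D["wrist"].copy(); M=model("wrist",H,3.346)
for im in (M,sil("wrist",[place(box(-45,45,-45,45,0,22),(470.4,-69),-.075)]),sil("wrist",[place(cyl(20,34,54),(470.4,-69),0)])):
    cs,_=cv2.findContours((im>.5).astype(np.uint8),0,1); cv2.drawContours(w,cs,-1,(255,0,0),1)
cv2.imwrite("pics/w7.png",cv2.resize(w,(800,600))[:,:,::-1])
full=lambda *x:cost(*x)[0]
for n in ("scene","side"): print(n,round(fit_right(n,D[n],H,3.34,.1),4),round(fit_right(n,D[n],H,3.34,.1,full),4))
E
python3 run7.py
```

```text
[ 523.80131967 -360.12407757  228.53005917] [180.  -35.  101.2] [-48.83144196  32.34305988  72.30401066  17.33045255 105.87900316
 -59.83683438]
16.7583 [ 525.54431784 -359.30123053  232.84482431]
scene 3.3511 3.3558
side 3.3091 3.3621
```

View pics/w7.png

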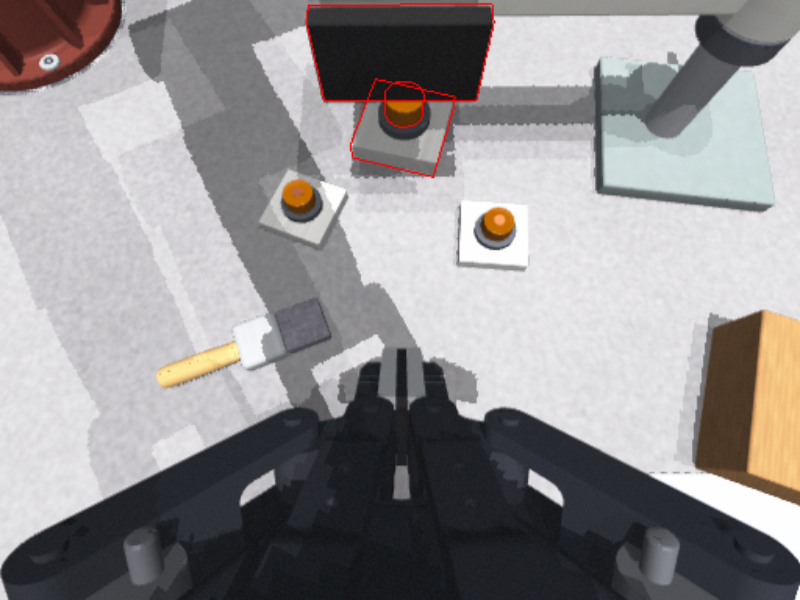

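The wrist view confirms the boom model: the pad outline at (307–493, 5–101) matches at heading 3.346. The stage's front corner is at about (438,175) and the puck's lower rim near (404,124). The stage fit looks a few mm off, so I'll refine the specimen in this view.

```bash
cat > run8.py <<'E'
from h import *
import pickle
D=pickle.load(open("d7.pkl","rb")); D0=pickle.load(open("d.pkl","rb")); C["wrist"]=wristcal(D["o"]); TH["wrist"]=(50,100)
im=D["wrist"]
p=minimize(lambda q:cost("wrist",alpha("wrist",im,*TH["wrist"]),H,q[0])[0],[3.346],method="Nelder-Mead",options=dict(initial_simplex=[[3.33],[3.36]])).x
print('wrist heading, lens',p,lens(p[0]))
# orange puck: col/row extents, and model comparison
hsv=cv2.cvtColor(im,cv2.COLOR_RGB2HSV); O=((hsv[...,1]>150)&(hsv[...,0]<22)).astype(np.uint8)
k,lab,st,ce=cv2.connectedComponentsWithStats(O); 
for s,c in zip(st[1:],ce[1:]):
    if s[4]>60: print('orange',s,c.round(1))
occ=cv2.dilate((model("wrist",H,p[0])>.3).astype(np.uint8),np.ones((3,3)))
def edges(n,im,occ,p,h=45):
    g=cv2.GaussianBlur(cv2.cvtColor(im,cv2.COLOR_RGB2GRAY).astype(np.float32),(0,0),1.0)
    gx,gy=cv2.Sobel(g,cv2.CV_32F,1,0),cv2.Sobel(g,cv2.CV_32F,0,1)
    K=np.array([[-h,-h,22],[h,-h,22],[h,h,22],[-h,h,22]],float); Q=proj(n,place(K,p[:2],p[2])); s=0;m=0
    for i in range(4):
        a,b=Q[i],Q[(i+1)%4]; X=a+(b-a)*np.linspace(.04,.96,60)[:,None]; t=(b-a)/np.linalg.norm(b-a); nn=[-t[1],t[0]]
        mx=X[:,0].astype(np.float32)[None];my=X[:,1].astype(np.float32)[None]
        G=cv2.remap(gx,mx,my,1)[0]*nn[0]+cv2.remap(gy,mx,my,1)[0]*nn[1]; v=cv2.remap(occ,mx,my,0)[0]==0
        s+=np.minimum(np.abs(G[v]),60).sum(); m+=v.sum()
    return -s/m
Z=np.zeros((384,512),np.uint8)
def run(f):
    b=None
    for x in range(460,485,4):
        for y in range(-80,-55,4):
            for t in (-.15,-.075,0): 
                e=f([x,y,t]); 
                if b is None or e<b[0]: b=(e,[x,y,t])
    s=np.array(b[1]); return minimize(f,s,method="Nelder-Mead",options=dict(initial_simplex=[s,s+[3,0,0],s+[0,3,0],s+[0,0,.04]]))
for nm,f in (("wrist",lambda q:edges("wrist",im,occ,q)),("scene",lambda q:edges("scene",D0["scene"],Z,q)),("both",lambda q:edges("wrist",im,occ,q)+edges("scene",D0["scene"],Z,q)+edges("side",D0["side"],Z,q))):
    r=run(f); print(nm,r.x.round(2),r.fun)
# boom left in scene at t0/t7 for drift
E
python3 run8.py
```

```text
wrist heading, lens [3.34710937] [466.89241343 -72.64044965]
orange [246  65  25  16 336] [258.4  71.6]
orange [181 115  21  22 344] [190.9 125.4]
orange [308 133  21  21 325] [318.1 143.1]
wrist [ 4.7144e+02 -6.8680e+01 -6.0000e-02] -58.01376879187631
scene [ 4.7202e+02 -6.7410e+01 -4.0000e-02] -52.57338019673818
both [ 4.7159e+02 -6.8520e+01 -6.0000e-02] -167.25290669370824
```

Lens (466.9, −72.6) against specimen (471.5, −68.6): about 3 mm along the arc. The other 5 mm is radial and can't be changed, since the stage sits 275 mm from the hinge and the lens 280 mm. I'll confirm the boom is still at rest, then hand in.

```bash
cat > run9.py <<'E'
from h import *
TH["wrist"]=(50,100)
def meas():
    o=get_obs(); C["wrist"]=wristcal(o); im=get_image("wrist"); A=alpha("wrist",im,*TH["wrist"])
    p=minimize(lambda q:cost("wrist",A,H,q[0])[0],[3.346],method="Nelder-Mead",options=dict(initial_simplex=[[3.33],[3.36]])).x[0]
    print(round(o['t'],2),round(p,4),lens(p).round(1),o['tcp_pos'].round(1)); return p
a=meas(); wait(2.0); b=meas()
if abs(a-b)<.003: print(sign_off())
E
python3 run9.py
```

```text
16.91 3.3497 [467.  -73.3] [ 525.  -359.5  232.3]
18.96 3.3422 [466.6 -71.3] [ 523.8 -360.1  228.5]
```

The arm was still settling during the first reading, so I'll repeat with it still.

```bash
sed -i 's/wait(2.0)/wait(2.5)/' run9.py; python3 run9.py
```

```text
19.01 3.3431 [466.7 -71.5] [ 523.8 -360.1  228.5]
21.56 3.3422 [466.6 -71.3] [ 523.8 -360.1  228.5]
the job is handed in; nothing more can be done
None
```

The job is handed in: the boom is at rest with its lens over the specimen, about 2 mm off along its arc. A further 5 mm is radial and comes from the stand and stage positions. The last two readings, 2.5 s apart, showed no movement, and the arm had been clear of the boom for about 9 s.

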